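# Lock the filter plate into a sterilising-container lid and bolt it

## Task

Fit the filter retaining plate to the upturned container lid: lay it in the round collar, bar up, so that all four lugs drop into the gaps, and let go of it. Then turn it clockwise (seen from above) by the end of its bar until the lugs have cammed tight under the ramped ledges and stand against their stops, and slide the lid's locking bolt fully in behind the lug so that the plate cannot work loose. Leave the things lying around undisturbed.

Things in the scene. Friction and masses are not known exactly. Their poses are not given: they have to be found in the camera images.
- plate: Loose filter plate, 0.45 kg: perforated steel disc, 139 mm across, 4 mm thick, with a bar handle on top and four rim lugs at its +x, +y, -x, -y (each 30 mm wide = 22 degrees, 5 mm thick, to radius 80 mm). Origin: centre of the underside, z up, x along the bar. Starts flat on the worktop, bar up, left or right of the lid. Quarter turns fit the collar alike.
- bar (a point): Middle of the plate's bar, 31.5 mm above its underside; axes as the plate. Bar: 130 mm long (x), 14 wide, 13 high, on two 11 mm posts at x = -50 and +50, 21 mm clear below. Lift here; a pinch here is weak for turning. Turning tight takes up to about 1 N m: 10 to 20 N pushed sideways on the bar 55 mm from the middle. Friction keeps the plate where it is left.
- lid: Container lid, upside down on a black mat, fixed: aluminium tray 190 mm (its x) by 260 mm (its y), rim 23 mm above the worktop. Origin: middle of its underside, at worktop height, z up. In its middle a steel collar, inner radius 84 mm, top 28 mm high, round a seal ring (radius 52 to 64) on which the plate rests. Plate home: its bar along the lid's x or y, underside 12 mm above the worktop.
- collar (a point): On the lid's axis at the seal's top, 16 mm above the worktop; axes as the lid. Four ledges reach in to radius 73 mm, 18 to 27 mm above the worktop, ramping down clockwise to solid stops. Between them gaps 34 degrees wide, centred at 57, 147, 237, 327 degrees counterclockwise from x. Plate underside 15 mm up with lugs in the gaps, over 19 mm if they lie on the ledges.
- gap (a point): Middle of one gap between the ledges, 78 mm from the lid's axis at 57 degrees counterclockwise from the lid's x, 24 mm above the worktop. A lug goes down here with the bar at 57 degrees (1.0 rad, within 4 degrees) to the lid's x or y and the plate centred within 2 mm; 57 degrees of clockwise turn from here bring it to its stop.
- seal (a joint): Compression of the silicone seal ring under the plate, m: 0 free, about 0.001 with the plate just lying on it, about 0.004 when the plate is cammed tight (spring of 3.8 N per mm).
- bolt (a joint): Travel of the lid's locking bolt, m: 0 drawn out, 0.016 fully in. It slides toward the collar along the lid's -y, through the collar wall, behind the lug that stands at the lid's +y when home; a lug that is not home blocks it, and the bolt, once in, blocks the lug. Friction about 1.5 N; it stays where it is left.
- bolt_thumb (a point): Centre of the bolt's thumb piece, an upright steel block with a ribbed outer face, 30 mm wide (lid's x), 10 mm thick (lid's y), 28 to 50 mm above the worktop. In the lid's frame: x = -22.5, y = +105.5 drawn out, +89.5 mm fully in. Its outer (+y) face is free to push; guide rails and lid rim there are at most 25 mm high. Axes as the lid's.
- filter_box: Bystander: white carton with violet stripes, 105 x 75 x 91 mm, at the left; origin at the centre of its underside.
- gallipot: Bystander: steel bowl, 74 mm across, 34 mm high, front left; origin at the centre of its underside.
- steri_tape_2: Bystander: light blue tape roll lying flat, 69 mm across, 19 mm high, between lid and plate at the back; origin at the centre of its underside.
- forceps_2: Bystander: steel forceps, 150 x 18 x 10 mm, between lid and plate, pointing away from the robot; origin at the centre of its underside.
- sample_cup_2: Bystander: white cup with white screw lid, 69 mm across, 70 mm high, at the right; origin at the centre of its underside.

How it is judged (in metres and radians):
On the way, in this order (a step that is already met when the one before it is completed fails the run):
1. the plate lies level in the collar with its lugs down in the gaps, let go of (z of plate in the frame of lid below 0.0165 m and horizontal distance between plate and lid below 0.006 m and angle between plate's own z axis and vertical below 0.03 rad and contact force between the fingers and plate below 0.2 N), for 0.2 s.
2. the plate is turned home: lugs under the ledges at their stops, seal compressed (z of plate in the frame of lid below 0.0165 m and horizontal distance between plate and lid below 0.006 m and angle between plate's own z axis and vertical below 0.03 rad and (angle between the x axis of plate and the x axis of lid, either way round below 0.08 rad or angle between the x axis of plate and the x axis of lid, either way round above 1.491 rad) and value of joint seal above 0.0032 m), for 0.1 s.
At the end, for the whole second after the job is handed in: The plate lies level in the collar (within 6 mm of its centre, tilt under 0.03 rad), its bar within 0.08 rad of the lid's x or y axis, the seal compressed by more than 3.2 mm, the bolt in by more than 14 mm, the plate at rest (all of step 2 and value of joint bolt above 0.014 m and linear speed of plate below 0.01 m/s and angular speed of plate below 0.05 rad/s); the robot touches nothing.
It fails at once if a bystander (carton, bowl, tape roll, forceps, cup) was shifted by more than 25 mm (distance of any of filter_box, gallipot, steri_tape_2, forceps_2, sample_cup_2 from where it was at the start of the episode above 0.025 m).
It also fails if it takes over 72 s, if anything falls off the work surface, if the arm or the gripper's body presses on something with over 40 N, if the wrist force passes 120 N, or if a joint passes its speed limit or range.

## Robot

A 6-joint arm with a two-finger parallel gripper is mounted at the origin on a cart in front of the work surface, level with it; the furniture and walls round the work are solid. World frame = base frame: x ahead of the robot, y to its left, z up, the work surface at z = 0. Lengths are in mm, angles in rad, forces in N, time in s.
With the tool pointing down it reaches from about 275 to 750 mm from the base axis. Payload 10.2 kg.
Tool frame: the origin (TCP) lies between the finger pads; the fingertips stand 11 mm ahead of it and the grasp point (between the pads) lies 8 mm behind it; z points along the fingers, y is the line along which they close (so a half turn about z gives the same grasp; the last joint's range is limited). The gripper opens to 85 mm and grips with 20 to 120 N. Pads are 22 mm wide; open, the fingers measure 114 mm over their backs; the gripper's body (76 mm by 85 mm) begins 54 mm behind the grasp point. The pads swing forward as they close: fully open they stand 13 mm farther back than shut.
Start: joints at [-1.458, 0.313, 1.498, -0, 1.331, -0.223], TCP at [172.988, -495.688, 242.294] pointing down, gripper open.
Joint ranges: [-2.94, 2.94], [-0.97, 2.17], [0.19, 2.56], [-1.23, 4.37], [0.02, 3.11], [-2.88, 2.88]. Speed limits (rad/s): [2.39, 2.39, 3.01, 3.14, 3.14, 3.14].

## Interface

Orientations are given as a unit quaternion [w, x, y, z].
In Python, from rig import sense, eyes, finish_job gives the robot as it stands.
- The arm moves only by the shell command python3 -m jog 'ROWS' [FORCE]. ROWS is JSON, a list of rows, each a list of 7 numbers: the shift along the tool's x, y, z in m, then the turn, a rotation vector about the tool's x, y, z in rad, then the finger opening in m, from 0 to 0.0854. In form: [[dx, dy, dz, rx, ry, rz, gripper], ...]. A call has 1 to 5 rows; each row shifts and turns the commanded pose from where the row before left it, along the tool's axes as they then stand; what a row does not reach is not made up. A row lasts 1/10 s, in which the tool goes at most 50 mm and 8.59 degrees, less where a joint would pass 70% of its speed; a pose out of reach is approached as far as the arm can. A call is refused whole if a number of a shift passes 0.05 or a number of a turn 0.15, either way. A call with a gripper value outside its range is refused whole. The fingers move at their own pace and stop on an object; FORCE is the grip in N (left out, the last holds). Time passes only in rows, so rows that do not move let the fingers close. It gives the time, the measured TCP pose, the force, the opening and the grip force at its end, in the units of the state.
- sense(): the state, without advancing time (a new reading comes with each control period).
- eyes.capture(name): name is "scene" or "side" or "wrist"; returns the picture (480x640x3 uint8, red, green, blue); there is no depth.
- eyes.calibration(name): a dict with "fx", "fy", "cx", "cy" (pixels), "dist" ([k1, k2, p1, p2, k3] as OpenCV has them; the pictures are not rectified), "cam_to_world" (4x4, takes a point from camera to world coordinates); the wrist camera has in their place "mount" (4x4, takes a point from camera to tool coordinates, whose origin is the TCP and whose axes are the flange's). Camera axes: x right, y down, z forward; pixel columns grow to the right and rows downward; lengths in mm; the calibration is good to about 2 mm. A picture is of the moment at which its call begins: read the wrist's pose just before it. calibration takes no time and is no camera call.
- finish_job(): hands the job in; it is judged then, once.
The state is a dict: "time_s": time; "joints": joint angles; "dq": joint speeds; "tau": joint torques, N m; "eef_pos": TCP position; "ee_rot": TCP orientation; "force": force on the tool from outside, world axes, zero at the start; "wrist_torque": the same for the moment, N m; "grip_width": opening from 0.0 (shut) to 1.0 (fully open); "grip_force": force on a finger pad.
Only numpy, scipy, OpenCV 4.12 (cv2) and the standard library are available. Lean on these libraries where they do the work, as an engineer would, in place of code of your own. Each camera call takes 0.05 s, during which the arm holds its last target. There are 200 camera calls.

## Working session

There is one attempt and no reset: what is moved stays moved. The work goes in short steps, Python scripts to look and compute and a shell command to move; the robot and the scene stay as the last step left them, time stands still between calls to the robot, and variables do not carry over. Pictures are saved under pics/ and viewed, at most 10 in all, crops included, and the job is handed in when it is done.

```bash
mkdir -p pics; ls
python3 - <<'E'
from rig import sense, eyes
import cv2,json
s=sense();print({k:s[k] for k in('time_s','eef_pos','ee_rot','force','grip_width')})
for n in('scene','side','wrist'):
    c=eyes.calibration(n);print(n,c)
for n in('scene','side'):
    cv2.imwrite(f'pics/{n}0.png',eyes.capture(n)[:,:,::-1])
E
```

```text
pics
{'time_s': 0.0, 'eef_pos': array([ 172.95410317, -495.40751746,  241.74105303]), 'ee_rot': array([-6.67050901e-04,  9.85937606e-01,  1.67112511e-01,  2.66583130e-05]), 'force': array([0.64535279, 0.06356466, 0.25620543]), 'grip_width': 1.0006543336135432}
scene {'fx': 616.3428680224371, 'fy': 616.3428680224371, 'cx': 306.7803017497442, 'cy': 245.15142830783114, 'dist': array([-0.16641277,  0.        ,  0.        ,  0.        ,  0.        ]), 'cam_to_world': array([[-7.47651230e-01, -5.11235335e-01,  4.23858549e-01,
        -8.40850703e+01],
       [-6.64052919e-01,  5.68640650e-01, -4.85470423e-01,
         7.91202780e+02],
       [ 7.16643369e-03, -6.44427066e-01, -7.64632199e-01,
         1.25396306e+03],
       [ 0.00000000e+00,  0.00000000e+00,  0.00000000e+00,
         1.00000000e+00]])}
side {'fx': 610.6170755734281, 'fy': 610.6170755734281, 'cx': 307.28339279436085, 'cy': 246.75310729772733, 'dist': array([-0.18734098,  0.        ,  0.        ,  0.        ,  0.        ]), 'cam_to_world': array([[ 9.99022619e-01, -3.05830093e-02,  3.19137262e-02,
         4.78322578e+02],
       [-4.29571688e-02, -8.41885428e-01,  5.37943871e-01,
        -1.02366630e+03],
       [ 1.04157586e-02, -5.38789018e-01, -8.42376345e-01,
         1.73159561e+03],
       [ 0.00000000e+00,  0.00000000e+00,  0.00000000e+00,
         1.00000000e+00]])}
wrist {'fx': 338.342392229963, 'fy': 338.342392229963, 'cx': 318.4632996935568, 'cy': 241.94798096009117, 'dist': array([-0.01564603,  0.        ,  0.        ,  0.        ,  0.        ]), 'mount': array([[-1.05798533e-03, -9.52646755e-01, -3.04077361e-01,
         7.73213096e+01],
       [ 9.99999328e-01, -8.63557086e-04, -7.73881243e-04,
         1.27668038e-01],
       [ 4.74647295e-04, -3.04077976e-01,  9.52647028e-01,
        -1.30048155e+02],
       [ 0.00000000e+00,  0.00000000e+00,  0.00000000e+00,
         1.00000000e+00]])}
```

View pics/scene0.png

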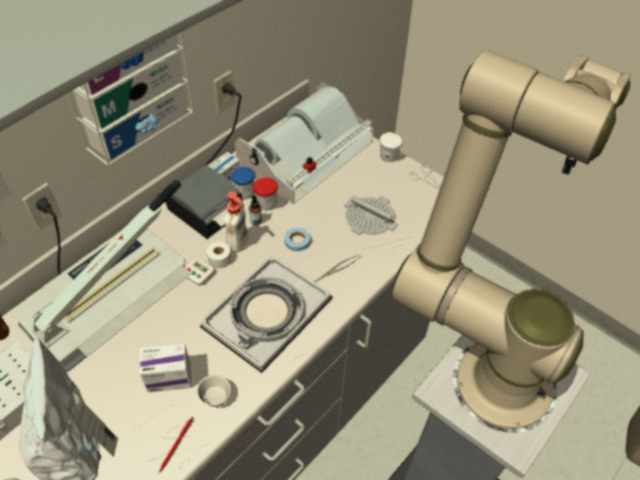

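View pics/side0.png

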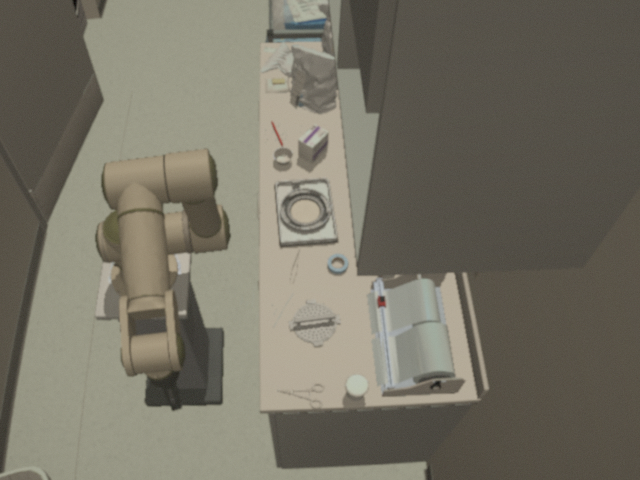

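Scene view: plate at (370,214) with its bar from about (355,203) to (393,222), and the lid centre near (268,310). In the side view, the bar runs (293,324)–(336,320), the lid centre is (306,211), and the bolt is near (296,187) at the lid's far +y end.

```bash
cat > h.py <<'E'
from rig import sense, eyes
import cv2,numpy as np
from scipy.spatial.transform import Rotation as R
def pose():
    s=sense();T=np.eye(4);q=s['ee_rot'];T[:3,:3]=R.from_quat([q[1],q[2],q[3],q[0]]).as_matrix();T[:3,3]=s['eef_pos'];return T
def cam(n,T=None):
    c=eyes.calibration(n);K=np.array([[c['fx'],0,c['cx']],[0,c['fy'],c['cy']],[0,0,1]])
    M=c['cam_to_world'] if n!='wrist' else T@c['mount'];return K,c['dist'],M
def pt(n,uv,z,T=None):
    K,d,M=cam(n,T);p=cv2.undistortPoints(np.array(uv,float).reshape(-1,1,2),K,d).reshape(-1,2)
    r=np.c_[p,np.ones(len(p))]@M[:3,:3].T;o=M[:3,3];return o+r*((z-o[2])/r[:,2])[:,None]
def px(n,P,T=None):
    K,d,M=cam(n,T);I=np.linalg.inv(M);return cv2.projectPoints(np.array(P,float),cv2.Rodrigues(I[:3,:3])[0],I[:3,3],K,d)[0].reshape(-1,2)
E
python3 - <<'E'
from h import *
np.set_printoptions(precision=1,suppress=True)
for n,b,l,o in(('scene',[(355,203),(393,222)],[(203,323),(272,262),(330,297),(264,364)],[(165,352),(214,378),(297,231),(338,267),(390,139)]),('side',[(293,324),(336,320)],[(276,182),(330,180),(336,241),(280,247)],[(313,130),(283,152),(338,256),(295,264),(357,380)])):
    p=pt(n,b,38);print(n,'bar',p,p.mean(0),np.arctan2(*(p[1]-p[0])[[1,0]]))
    p=pt(n,l,23);print('lid',p,p.mean(0))
    for u,z in zip(o,(91,34,19,10,70)):print(pt(n,[u],z)[0])
E
```

```text
scene bar [[ 592.  -182.5   38. ]
 [ 472.1 -195.8   38. ]] [ 532.1 -189.1   38. ] -3.0308961413117506
lid [[621.  355.   23. ]
 [627.  111.1  23. ]
 [446.1  95.6  23. ]
 [437.  336.8  23. ]] [532.7 224.6  23. ]
[588.1 486.4  91. ]
[489.7 440.8  34. ]
[652.8 -12.4  19. ]
[497.2   2.7  10. ]
[ 662.3 -434.2   70. ]
side bar [[ 486.9 -220.3   38. ]
 [ 619.1 -211.9   38. ]] [ 553.  -216.1   38. ] 0.06382773366007015
lid [[443.2 345.7  23. ]
 [636.6 348.1  23. ]
 [640.   86.8  23. ]
 [452.5  69.8  23. ]] [543.1 212.6  23. ]
[583.2 530.5  91. ]
[471.1 477.4  34. ]
[643.   30.1  19. ]
[500.3  10.   10. ]
[ 664.1 -420.2   70. ]
```

```bash
python3 -m jog '[[0.04,-0.015,0,0,0,0,0.0854],[0.045,-0.015,0,0,0,0,0.0854],[0.045,-0.015,0,0,0,0,0.0854],[0.045,-0.015,0,0,0,0,0.0854],[0.045,-0.015,-0.0,0,0,0,0.0854]]' && python3 -m jog '[[0.045,-0.015,0.015,0,0,0,0.0854],[0.045,-0.015,0.015,0,0,0,0.0854],[0.045,-0.015,0.015,0,0,0,0.0854],[0.045,-0.015,0.015,0,0,0,0.0854],[0.045,-0.015,0,0,0,0,0.0854]]' && python3 -m jog '[[0,0,0,0,0,0.12,0.0854],[0,0,0,0,0,0.12,0.0854],[0,0,0,0,0,0,0.0854],[0,0,0,0,0,0,0.0854]]'
python3 - <<'E'
from h import *
T=pose();im=eyes.capture('wrist');s=sense()
print(s['time_s'],T.round(3),s['joints'].round(2))
np.save('T1.npy',T);cv2.imwrite('pics/w1.png',im[:,:,::-1])
E
```

```text
time_s: 0.6
eef_pos: [357.2, -350.9, 242.2]
ee_rot: [-0.0, 0.986, 0.167, -0.0]
force: [-0.1, -0.6, 0.1]
grip_width: 1.002
grip_force: 0.0
time_s: 1.1
eef_pos: [544.2, -205.4, 179.9]
ee_rot: [-0.001, 0.986, 0.167, -0.002]
force: [-0.5, -1.2, 0.6]
grip_width: 1.001
grip_force: 0.0
time_s: 1.5
eef_pos: [543.5, -207.5, 182.1]
ee_rot: [-0.0, 0.999, 0.049, -0.0]
force: [-0.3, 0.2, 0.1]
grip_width: 1.0
grip_force: 0.0
1.55 [[ 9.95000e-01  9.90000e-02 -0.00000e+00  5.43516e+02]
 [ 9.90000e-02 -9.95000e-01  0.00000e+00 -2.07498e+02]
 [-0.00000e+00 -0.00000e+00 -1.00000e+00  1.82081e+02]
 [ 0.00000e+00  0.00000e+00  0.00000e+00  1.00000e+00]] [-0.57  0.49  1.41  0.    1.25  0.91]
```

View pics/w1.png

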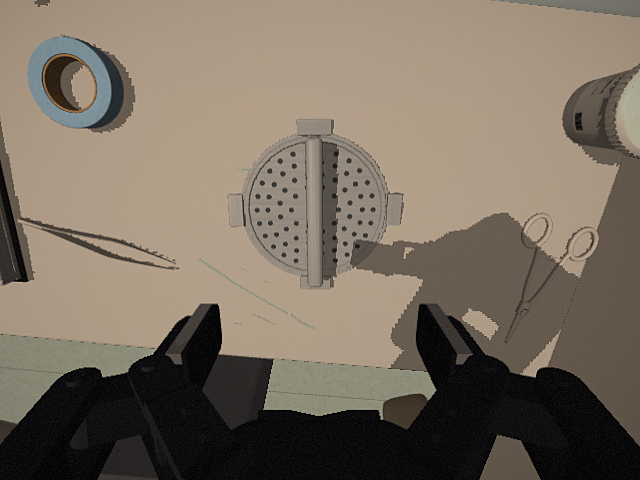

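Wrist view: the bar runs upright from (314,137) to (315,286), with the lugs at (315,127), (236,210), (395,208) and (317,283). Tape, forceps and cup are well clear.

Run:
```python
from h import *
np.set_printoptions(precision=1,suppress=True)
T=np.load('T1.npy')
b=pt('wrist',[(314.5,137),(315,286)],38,T);print(b,b.mean(0),np.arctan2(*(b[0]-b[1])[[1,0]]))
l=pt('wrist',[(315,120),(317,289),(229,211),(402,208)],5,T);print(l,l[:2].mean(0),l[2:].mean(0))
```

```text
[[ 618.  -197.1   38. ]
 [ 492.2 -209.4   38. ]] [ 555.1 -203.3   38. ] 0.09762221972802812
[[ 631.6 -195.9    5. ]
 [ 473.6 -212.9    5. ]
 [ 544.7 -124.     5. ]
 [ 563.2 -283.1    5. ]] [ 552.6 -204.4    5. ] [ 553.9 -203.6    5. ]
```

```bash
python3 -m jog '[[0.011,-0.003,0.03,0,0,0,0.0854],[0,0,0.04,0,0,0,0.06],[0,0,0.04,0,0,0,0.05],[0,0,0.03,0,0,0,0.05],[0,0,0.019,0,0,0,0.05]]' 60 && python3 -m jog '[[0,0,0,0,0,0,0.05],[0,0,0,0,0,0,0.0],[0,0,0,0,0,0,0.0],[0,0,0,0,0,0,0.0],[0,0,0,0,0,0,0.0]]' 60 && python3 -m jog '[[0,0,0,0,0,0,0],[0,0,-0.01,0,0,0,0.0],[0,0,-0.02,0,0,0,0.0],[0,0,-0.03,0,0,0,0.0],[0,0,0,0,0,0,0.0]]' 60
```

```text
time_s: 2.05
eef_pos: [553.3, -203.1, 20.8]
ee_rot: [-0.001, 0.999, 0.049, -0.001]
force: [0.7, 0.5, 0.1]
grip_width: 0.583
grip_force: 0.0
time_s: 2.55
eef_pos: [555.1, -203.9, 25.0]
ee_rot: [0.001, 0.999, 0.048, 0.001]
force: [-1.3, -0.7, 7.2]
grip_width: 0.149
grip_force: 59.6
time_s: 3.05
eef_pos: [555.9, -204.2, 87.1]
ee_rot: [0.002, 0.999, 0.048, 0.003]
force: [0.5, -0.2, -5.2]
grip_width: 0.151
grip_force: 59.2
```

```bash
python3 -m jog '[[0,0,0.03,0,0,0,0],[0,0,0.02,0,0,0,0.0],[0,0,0.01,0,0,0,0.0],[0,0,0,0,0,0,0.0],[0,0,0,0,0,0,0.05]]' 60 && python3 -m jog '[[0,0,0,0,0,0,0.06],[0,0,0,0,0,0,0.06],[0,0,-0.05,0,0,0,0.06],[0,0,-0.05,0,0,0,0.06],[0,0,-0.05,0,0,0,0.06]]' && python3 -m jog '[[0.0,-0.04,0,0,0,0,0.06],[0,-0.045,0,0,0,0,0.06],[0,-0.045,0,0,0,0,0.06],[0,-0.045,0,0,0,0,0.06],[0,-0.045,0,0,0,0,0.06]]' && python3 -m jog '[[-0.0,-0.045,-0.005,0,0,0,0.06],[0,-0.045,0,0,0,0,0.06],[0,-0.045,0,0,0,0,0.06],[0,-0.045,0,0,0,0,0.06],[0,-0.02,0,0,0,0,0.06]]' && python3 -m jog '[[0,0,0,0,0,0,0.06],[0,0,0,0,0,0,0.06],[0,0,0,0,0,0,0.06]]'
python3 - <<'E'
from h import *
T=pose();im=eyes.capture('wrist');s=sense()
print(s['time_s'],T.round(3),s['joints'].round(2))
np.save('T2.npy',T);cv2.imwrite('pics/w2.png',im[:,:,::-1])
E
```

```text
time_s: 3.55
eef_pos: [554.5, -203.4, 23.5]
ee_rot: [0.0, 0.999, 0.048, 0.0]
force: [-0.6, 0.2, 0.3]
grip_width: 0.307
grip_force: 0.0
time_s: 4.05
eef_pos: [554.1, -203.3, 175.1]
ee_rot: [-0.0, 0.999, 0.048, -0.0]
force: [0.5, -0.8, 0.3]
grip_width: 0.703
grip_force: 0.0
time_s: 4.55
eef_pos: [532.9, 17.2, 173.4]
ee_rot: [0.0, 0.999, 0.048, 0.0]
force: [0.7, -0.5, -0.2]
grip_width: 0.701
grip_force: 0.0
time_s: 5.05
eef_pos: [513.4, 217.9, 178.3]
ee_rot: [-0.0, 0.999, 0.049, 0.0]
force: [-0.5, -0.9, -0.2]
grip_width: 0.707
grip_force: 0.0
time_s: 5.35
eef_pos: [514.4, 213.6, 178.3]
ee_rot: [0.0, 0.999, 0.047, -0.0]
force: [0.5, 0.1, 0.4]
grip_width: 0.7
grip_force: 0.0
5.4 [[ 9.96000e-01  9.40000e-02 -0.00000e+00  5.14450e+02]
 [ 9.40000e-02 -9.96000e-01 -0.00000e+00  2.13649e+02]
 [-0.00000e+00  0.00000e+00 -1.00000e+00  1.78281e+02]
 [ 0.00000e+00  0.00000e+00  0.00000e+00  1.00000e+00]] [ 0.18  0.44  1.49 -0.    1.21  1.66]
```

View pics/w2.png

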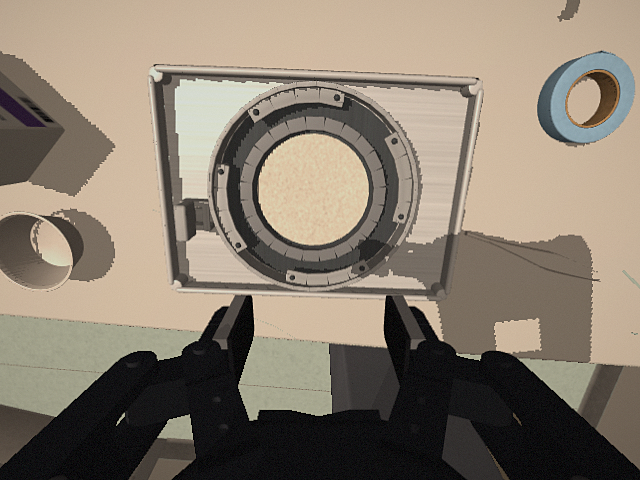

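The lid is fully in view. Rim corners are near (153,67), (480,82), (445,297) and (173,291), the bolt thumb is at (190,217), and eight ledge screws ring the collar, e.g. (338,98), (256,112) and (222,171). I'll take the centre and yaw from the screws and corners.

Run:
```python
from h import *
np.set_printoptions(precision=1,suppress=True)
T=np.load('T2.npy');g=cv2.imread('pics/w2.png',0).astype(float)
q=[]
for u,v in[(338,98),(256,112),(222,171),(239,245),(292,277),(362,267),(401,216),(394,141)]:
    w=g[v-4:v+5,u-4:u+5];w=np.clip(np.median(w)-20-w,0,None);Y,X=np.mgrid[v-4:v+5,u-4:u+5]
    q.append(((w*X).sum()/w.sum(),(w*Y).sum()/w.sum()) if w.sum()>0 else (u,v))
print(np.array(q))
p=pt('wrist',q,27,T);c,r=cv2.minEnclosingCircle(p[:,:2].astype(np.float32))
A=np.c_[2*p[:,:2],np.ones(8)];s=np.linalg.lstsq(A,(p[:,:2]**2).sum(1),rcond=None)[0]
d=p[:,:2]-s[:2];a=np.degrees(np.arctan2(d[:,1],d[:,0]))
print('mean',p.mean(0),'circ',s[:2],np.linalg.norm(d,axis=1),'ang',a, np.diff(a)%360)
m=np.degrees(np.angle(np.exp(4j*np.radians(a)).sum()))/4;print('ledge centre mod90',m,'lid yaw',(m-12+45)%90-45)
l=pt('wrist',[(153,68),(480,83),(446,297),(174,292)],23,T);print(l,l.mean(0))
for i in range(4):
    e=l[i]-l[(i+1)%4];print(np.linalg.norm(e),np.degrees(np.arctan2(e[1],e[0])))
th=pt('wrist',[(188,200),(188,237)],50,T);print('thumb',th)
```

```text
[[336.6  97.3]
 [256.  111.7]
 [220.8 171.3]
 [238.  245.1]
 [292.  277.1]
 [361.6 267.9]
 [400.7 216.4]
 [394.  140.8]]
mean [542.8 221.3  27. ] circ [542.8 221.3] [77.9 78.4 77.5 79.  77.1 79.  77.4 78.5] ang [  -8.8   39.2   80.9  129.4  171.2 -141.1  -98.4  -51.1] [48.  41.7 48.6 41.8 47.7 42.6 47.4]
ledge centre mod90 -29.84374334517782 lid yaw -41.84374334517782
[[628.1 351.5  23. ]
 [641.1  99.8  23. ]
 [458.1  88.3  23. ]
 [439.4 341.8  23. ]] [541.7 220.4  23. ]
252.03813450804964 92.95618595213331
183.43892870802387 3.581583980542986
254.1617597191083 -85.79249624550991
188.97836476912522 -177.06223906317516
thumb [[533.8 316.7  50. ]
 [503.7 317.4  50. ]]
```

```bash
python3 -m jog '[[0,0.045,0,0,0,0,0.06],[0,0.045,0,0,0,0,0.06],[0,0.045,0,0,0,0,0.06],[0,0.045,0,0,0,0,0.06],[0,0.045,0,0,0,0,0.06]]' && python3 -m jog '[[0,0.045,0,0,0,0,0.05],[0,0.045,0,0,0,0,0.05],[0,0.045,0,0,0,0,0.05],[0,0.045,0.0,0,0,0,0.05],[0,0.015,0.005,0,0,0,0.05]]' && python3 -m jog '[[0,0,0.04,0,0,0,0.05],[0,0,0.04,0,0,0,0.05],[0,0,0.04,0,0,0,0.05],[0,0,0.03,0,0,0,0.05],[0,0,0,0,0,0,0.05]]' && python3 -m jog '[[0,0,0,0,0,0,0.05],[0,0,0,0,0,0,0.0],[0,0,0,0,0,0,0.0],[0,0,0,0,0,0,0.0],[0,0,0,0,0,0,0.0]]' 80 && python3 -m jog '[[0,0,0,0,0,0,0],[0,0,-0.02,0,0,0,0.0],[0,0,-0.03,0,0,0,0.0],[0,0,-0.025,0,0,0,0.0],[0,0,0,0,0,0,0.0]]'
```

```text
time_s: 5.9
eef_pos: [535.5, -12.1, 178.5]
ee_rot: [0.0, 0.999, 0.047, 0.0]
force: [1.0, 1.0, -0.1]
grip_width: 0.705
grip_force: 0.0
time_s: 6.4
eef_pos: [553.9, -208.3, 173.6]
ee_rot: [0.001, 0.999, 0.045, 0.001]
force: [-0.1, 1.1, -0.8]
grip_width: 0.587
grip_force: 0.0
time_s: 6.9
eef_pos: [552.0, -202.4, 19.6]
ee_rot: [-0.002, 0.999, 0.047, -0.003]
force: [-0.6, 0.4, 1.2]
grip_width: 0.589
grip_force: 0.0
time_s: 7.4
eef_pos: [555.0, -203.8, 25.0]
ee_rot: [0.001, 0.999, 0.048, 0.001]
force: [-1.3, 0.4, 7.3]
grip_width: 0.148
grip_force: 78.7
time_s: 7.9
eef_pos: [555.7, -204.1, 101.6]
ee_rot: [0.002, 0.999, 0.048, 0.003]
force: [0.5, 0.8, -5.0]
grip_width: 0.148
grip_force: 79.1
```

```bash
python3 -m jog '[[0.005,-0.03,0,0,0,0,0],[0.005,-0.045,0,0,0,0,0],[0.005,-0.045,0,0,0,0,0],[0.005,-0.045,0,0,0,0,0],[0.004,-0.045,0,0,0,0,0]]' && python3 -m jog '[[0.005,-0.045,0,0,0,0,0],[0,-0.045,0,0,0,0,0],[0,-0.045,0,0,0,0,0],[0,-0.045,0,0,0,0,0],[0,-0.034,0,0,0,0,0]]' && python3 -m jog '[[0,0,0,0,0,-0.12,0],[0,0,0,0,0,-0.12,0],[0,0,0,0,0,-0.12,0],[0,0,0,0,0,-0.12,0],[0,0,0,0,0,-0.12,0]]' && python3 -m jog '[[0,0,0,0,0,-0.12,0],[0,0,0,0,0,-0.12,0],[0,0,0,0,0,-0.12,0],[0,0,0,0,0,0,0],[0,0,0,0,0,0,0]]'
python3 - <<'E'
from h import *
T=pose();im=eyes.capture('wrist');s=sense()
print(s['time_s'],T.round(3),np.arctan2(T[1,0],T[0,0]))
np.save('T3.npy',T);cv2.imwrite('pics/w3.png',im[:,:,::-1])
E
```

```text
time_s: 8.4
eef_pos: [557.2, 9.8, 96.7]
ee_rot: [-0.0, 0.999, 0.048, -0.001]
force: [0.5, 0.1, -6.0]
grip_width: 0.147
grip_force: 79.1
time_s: 8.9
eef_pos: [541.2, 223.9, 96.6]
ee_rot: [0.0, 0.999, 0.049, -0.001]
force: [1.1, -0.9, -5.0]
grip_width: 0.148
grip_force: 79.2
time_s: 9.4
eef_pos: [541.8, 221.3, 96.4]
ee_rot: [-0.0, 0.939, 0.343, -0.001]
force: [-0.2, 0.8, -5.5]
grip_width: 0.146
grip_force: 79.4
time_s: 9.9
eef_pos: [542.2, 221.3, 97.2]
ee_rot: [-0.0, 0.865, 0.502, -0.001]
force: [0.7, -0.1, -5.2]
grip_width: 0.141
grip_force: 79.4
9.95 [[ 4.95000e-01  8.69000e-01 -2.00000e-03  5.42157e+02]
 [ 8.69000e-01 -4.95000e-01 -0.00000e+00  2.21343e+02]
 [-1.00000e-03 -1.00000e-03 -1.00000e+00  9.71990e+01]
 [ 0.00000e+00  0.00000e+00  0.00000e+00  1.00000e+00]] 1.0525871874779686
```

View pics/w3.png

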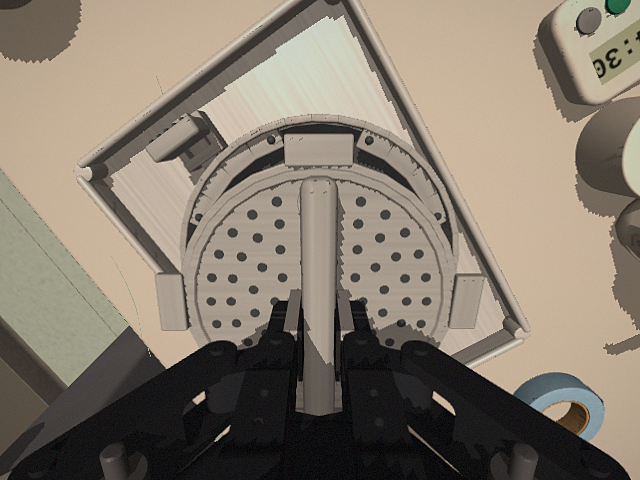

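The front lug at (285–353, 132–167) sits over the gap between the ledge screws at (270,140) and (369,140). The side lugs are at (173,302) and (467,302).

Run:
```python
from h import *
np.set_printoptions(precision=1,suppress=True)
T=np.load('T3.npy');z=97.2-24.5+5
l=pt('wrist',[(285,132.5),(353,132.5),(161,274),(163,330),(483,276),(479,328)],z,T)
L=(np.c_[l,np.ones(6)]@np.linalg.inv(T).T)[:,:3];print(L)
print('front tip x',L[:2,0].mean(),'side lug mid x',L[2:,0].mean(),'y mid',L[2:,1].mean(),L[:2,1].mean())
sc=pt('wrist',[(270.5,140),(369,140.5)],27,T);c=np.array([542.8,221.3]);d=sc[:,:2]-c
print(sc,np.degrees(np.arctan2(d[:,1],d[:,0])),np.hypot(*d.T))
```

```text
[[ 78.1 -14.4  19.4]
 [ 78.   14.3  19.4]
 [ 13.5 -76.   19.6]
 [-17.3 -79.5  19.6]
 [ 12.5  78.7  19.4]
 [-16.1  81.   19.4]]
front tip x 78.06261808608127 side lug mid x -1.8644427842844067 y mid 1.066701244663605 -0.041605695966779876
[[554.9 299.5  27. ]
 [603.3 271.5  27. ]] [81.2 39.7] [79.1 78.6]
```

```bash
python3 -m jog '[[0.002,0,0.02,0,0,0,0],[0,0,0.015,0,0,0,0],[0,0,0.008,0,0,0,0],[0,0,0.004,0,0,0,0],[0,0,0,0,0,0,0]]' && python3 -m jog '[[0,0,0.003,0,0,0,0],[0,0,0.003,0,0,0,0],[0,0,0.002,0,0,0,0],[0,0,0.0,0,0,0,0]]' && python3 -m jog '[[0,0,0.001,0,0,0,0],[0,0,0.001,0,0,0,0],[0,0,0,0,0,0,0]]'
```

```text
time_s: 10.45
eef_pos: [543.6, 223.2, 51.2]
ee_rot: [-0.0, 0.864, 0.503, -0.0]
force: [-0.5, -0.4, -4.7]
grip_width: 0.147
grip_force: 79.3
time_s: 10.85
eef_pos: [543.6, 223.2, 43.1]
ee_rot: [-0.0, 0.864, 0.504, -0.0]
force: [-0.1, -0.5, -5.9]
grip_width: 0.149
grip_force: 79.4
time_s: 11.15
eef_pos: [543.6, 223.2, 41.2]
ee_rot: [-0.0, 0.864, 0.504, -0.0]
force: [-0.4, -0.4, -5.2]
grip_width: 0.143
grip_force: 79.4
```

```bash
python3 -m jog '[[0,0,0.001,0,0,0,0],[0,0,0.001,0,0,0,0],[0,0,0,0,0,0,0]]' && python3 -m jog '[[0,0,0,0,0,0,0.02],[0,0,0,0,0,0,0.03],[0,0,0,0,0,0,0.035],[0,0,0,0,0,0,0.035],[0,0,0,0,0,0,0.035]]' && python3 -m jog '[[0,0,-0.04,0,0,0,0.035],[0,0,-0.04,0,0,0,0.035],[0,0,-0.02,0,0,0,0.035],[0,0,0,0,0,0,0.035]]'
python3 - <<'E'
from h import *
T=pose();im=eyes.capture('wrist');s=sense()
print(s['time_s'],T.round(3),np.arctan2(T[1,0],T[0,0]))
np.save('T4.npy',T);cv2.imwrite('pics/w4.png',im[:,:,::-1])
E
```

```text
time_s: 11.45
eef_pos: [543.8, 223.2, 39.6]
ee_rot: [0.0, 0.864, 0.504, 0.0]
force: [-1.1, -0.9, -0.6]
grip_width: 0.148
grip_force: 80.0
time_s: 11.95
eef_pos: [543.7, 223.2, 39.4]
ee_rot: [0.0, 0.864, 0.504, 0.0]
force: [0.2, 0.0, -0.4]
grip_width: 0.409
grip_force: 0.0
time_s: 12.35
eef_pos: [545.0, 223.5, 142.5]
ee_rot: [0.001, 0.864, 0.504, 0.003]
force: [0.4, 0.2, -0.8]
grip_width: 0.412
grip_force: 0.0
12.4 [[ 4.92000e-01  8.70000e-01  6.00000e-03  5.44987e+02]
 [ 8.70000e-01 -4.92000e-01  1.00000e-03  2.23485e+02]
 [ 4.00000e-03  5.00000e-03 -1.00000e+00  1.42477e+02]
 [ 0.00000e+00  0.00000e+00  0.00000e+00  1.00000e+00]] 1.0559133518714792
```

View pics/w4.png

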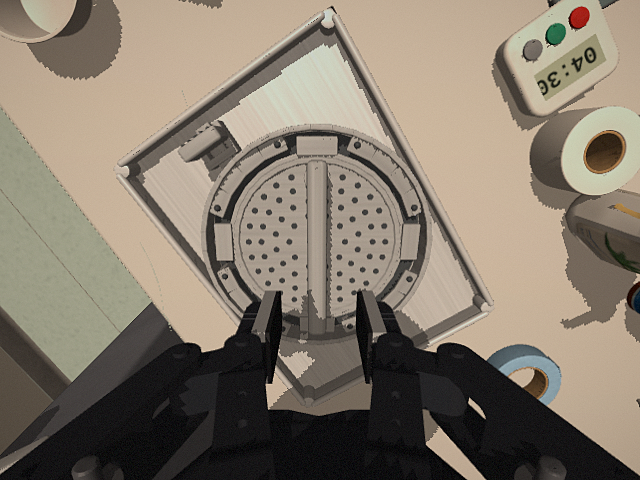

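Plate is seated with all four lugs down in the gaps: (317,146), (223,243), (411,243) and one behind the fingers. Next I'll straddle the bar's far end and turn.

```bash
python3 -m jog '[[0.025,0,0,0,0,0,0.035],[0.028,0,0.02,0,0,0,0.035],[0,0,0.03,0,0,0,0.035],[0,0,0.03,0,0,0,0.035],[0,0,0.015,0,0,0,0.035]]' && python3 -m jog '[[0,0,0,0,0,0,0.03],[0,0,0,0,0,0,0.021],[0,0,0,0,0,0,0.02],[0,0,0,0,0,0,0.02]]' && python3 -m jog '[[-0.0003,0.0055,0,0,0,0.1,0.02],[-0.0003,0.0055,0,0,0,0.1,0.02],[-0.0003,0.0055,0,0,0,0.1,0.02],[-0.0003,0.0055,0,0,0,0.1,0.02],[0,0,0,0,0,0,0.02]]'
python3 - <<'E'
from h import *
s=sense();T=pose();print(s['time_s'],np.arctan2(T[1,0],T[0,0]),s['force'],s['wrist_torque'],T[:3,2])
E
```

```text
time_s: 12.9
eef_pos: [567.8, 268.9, 40.0]
ee_rot: [-0.001, 0.864, 0.504, -0.003]
force: [-0.6, -1.0, -0.5]
grip_width: 0.413
grip_force: 0.0
time_s: 13.3
eef_pos: [570.4, 269.4, 45.6]
ee_rot: [0.0, 0.864, 0.504, 0.001]
force: [0.5, 0.1, -0.6]
grip_width: 0.233
grip_force: 0.0
time_s: 13.8
eef_pos: [586.8, 254.6, 45.1]
ee_rot: [0.0, 0.947, 0.321, 0.001]
force: [-0.3, 0.9, 0.6]
grip_width: 0.232
grip_force: 0.0
13.8 0.6544464296353141 [-0.3081615   0.92827737  0.56093325] [0.01378044 0.06910847 0.04125489] [ 1.42511310e-03  3.75515034e-04 -9.99998914e-01]
```

```bash
python3 -m jog '[[-0.0003,0.0055,0.001,0,0,0.1,0.02],[-0.0003,0.0055,0.001,0,0,0.1,0.02],[-0.0003,0.0055,0.001,0,0,0.1,0.02],[0,0,0,0,0,0,0.02]]' && python3 -m jog '[[-0.0003,0.0055,0,0,0,0.1,0.02],[-0.0002,0.004,0,0,0,0.07,0.02],[-0.0001,0.003,0,0,0,0.05,0.02],[0,0,0,0,0,0,0.02]]'
python3 - <<'E'
from h import *
s=sense();T=pose();print(s['time_s'],np.arctan2(T[1,0],T[0,0]),s['force'],s['wrist_torque'],T[:3,2])
E
```

```text
time_s: 14.2
eef_pos: [594.4, 240.3, 41.8]
ee_rot: [-0.0, 0.984, 0.178, 0.0]
force: [0.2, -0.1, 0.9]
grip_width: 0.233
grip_force: 0.0
time_s: 14.6
eef_pos: [596.3, 229.3, 40.9]
ee_rot: [-0.001, 0.998, 0.07, -0.001]
force: [-0.7, 4.1, -3.2]
grip_width: 0.233
grip_force: 2.4
14.6 0.13955936372525976 [-0.67652263  4.10085765 -3.17434308] [0.7583072  0.12264845 0.01052985] [-0.00109264  0.00127386 -0.99999859]
```

```bash
python3 -m jog '[[0,0.0028,0,0,0,0.05,0.02],[0,0.0028,0,0,0,0.05,0.02],[0,0,0,0,0,0,0.02],[0,0,0,0,0,0,0.02]]' && python3 -m jog '[[0,0.002,0,0,0,0,0.02],[0,0.002,0,0,0,0,0.02],[0,0,0,0,0,0,0.02]]'
python3 - <<'E'
from h import *
s=sense();T=pose();print(s['time_s'],np.arctan2(T[1,0],T[0,0]),s['force'],s['wrist_torque'],T[:3,2])
E
```

```text
time_s: 15.0
eef_pos: [596.7, 224.2, 40.7]
ee_rot: [-0.001, 1.0, 0.021, -0.001]
force: [0.2, 7.6, -5.0]
grip_width: 0.234
grip_force: 3.4
time_s: 15.3
eef_pos: [596.9, 220.5, 40.6]
ee_rot: [-0.001, 1.0, 0.021, -0.001]
force: [0.4, 9.2, -4.9]
grip_width: 0.238
grip_force: 4.5
15.3 0.04127426592264101 [ 0.44413475  9.23534042 -4.9059781 ] [ 1.37888705 -0.06221131  0.16183271] [-0.00119023  0.00224038 -0.99999678]
```

```bash
python3 -m jog '[[0,0.0015,0,0,0,0,0.02],[0,0.0015,0,0,0,0,0.02],[0,0,0,0,0,0,0.02]]' && python3 -m jog '[[0,0.001,0,0,0,0,0.02],[0,0.001,0,0,0,0,0.02],[0,0,0,0,0,0,0.02]]'
python3 - <<'E'
from h import *
T=pose();im=eyes.capture('wrist');s=sense();print(s['time_s'],np.arctan2(T[1,0],T[0,0]),s['force'],s['wrist_torque'],T[:3,2])
np.save('T5.npy',T);cv2.imwrite('pics/w5.png',im[:,:,::-1])
E
```

```text
time_s: 15.6
eef_pos: [596.9, 219.8, 40.6]
ee_rot: [-0.003, 1.0, 0.021, -0.0]
force: [2.0, 21.7, -8.8]
grip_width: 0.233
grip_force: 10.8
time_s: 15.9
eef_pos: [596.9, 219.5, 40.6]
ee_rot: [-0.004, 1.0, 0.021, 0.0]
force: [3.2, 30.4, -11.1]
grip_width: 0.235
grip_force: 15.3
15.95 0.041882504582853114 [  4.09377484  30.71866953 -11.36510811] [ 4.76546471 -0.41344261  0.20215188] [ 5.41972500e-04  8.63207746e-03 -9.99962596e-01]
```

View pics/w5.png

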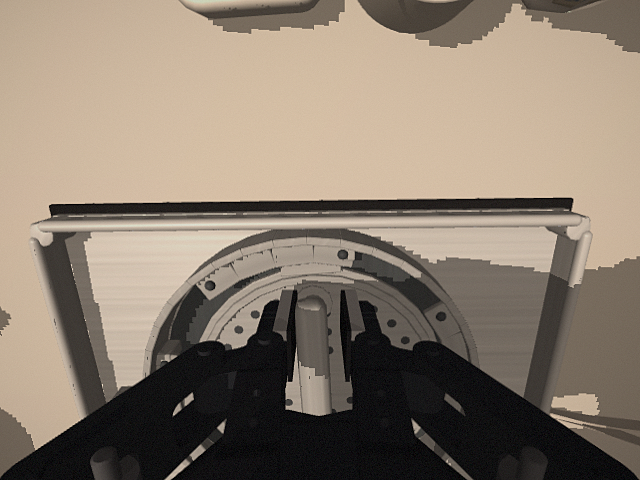

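The bar at (312,350) stands parallel to the fingers. Force jumped from 9 to 30 N over 1 mm, so the plate is at its stop. Backing off and going to the outside of the bolt's thumb piece.

```bash
python3 -m jog '[[0,-0.004,0,0,0,0,0.02],[0,-0.004,0,0,0,0,0.022],[0,0,0,0,0,0,0.03],[0,0,-0.02,0,0,0,0.03],[0,0,-0.04,0,0,0,0.03]]' && python3 -m jog '[[-0.02,-0.03,-0.02,0,0,0,0.02],[-0.02,-0.04,0,0,0,0,0],[-0.02,-0.045,0,0,0,0,0],[-0.018,-0.04,0,0,0,0,0],[0,0,0,0,0,0,0]]' && python3 -m jog '[[0,0,0,0,0,0,0],[0,0,0,0,0,0,0]]'
python3 - <<'E'
from h import *
T=pose();im=eyes.capture('wrist');s=sense();print(s['time_s'],T.round(3),np.arctan2(T[1,0],T[0,0]),s['force'],s['grip_width'])
np.save('T6.npy',T);cv2.imwrite('pics/w6.png',im[:,:,::-1])
E
```

```text
time_s: 16.45
eef_pos: [596.3, 220.9, 99.4]
ee_rot: [0.001, 1.0, 0.019, -0.003]
force: [-0.6, 1.1, -0.4]
grip_width: 0.353
grip_force: 0.0
time_s: 16.95
eef_pos: [511.6, 377.7, 121.7]
ee_rot: [-0.0, 1.0, 0.021, 0.0]
force: [0.2, -0.3, -0.2]
grip_width: 0.004
grip_force: 0.0
time_s: 17.15
eef_pos: [514.9, 372.7, 121.4]
ee_rot: [0.0, 1.0, 0.018, 0.0]
force: [0.5, 0.3, 0.6]
grip_width: 0.001
grip_force: 0.0
17.2 [[ 9.99000e-01  3.50000e-02  0.00000e+00  5.14925e+02]
 [ 3.50000e-02 -9.99000e-01 -0.00000e+00  3.72727e+02]
 [ 0.00000e+00  0.00000e+00 -1.00000e+00  1.21407e+02]
 [ 0.00000e+00  0.00000e+00  0.00000e+00  1.00000e+00]] 0.03532274888442394 [0.12579366 0.66851293 0.01051922] 0.0013469823264916393
```

View pics/w6.png

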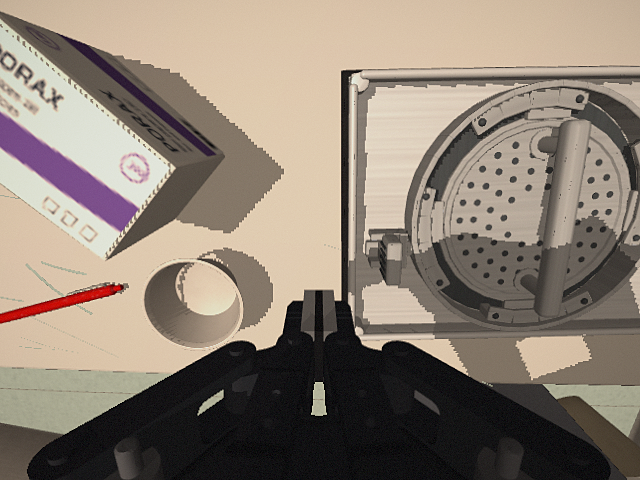

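The bar now runs from (574,124) to (549,312), and the thumb piece is at (390,258), with the closed fingertips at (318,290). I'll check the bar angle and the thumb position.

Run:
```python
from h import *
np.set_printoptions(precision=1,suppress=True)
T=np.load('T6.npy')
b=pt('wrist',[(574,124),(549,312)],50,T);d=b[0]-b[1];print(b,b.mean(0),np.arctan2(d[1],d[0]),np.linalg.norm(d))
l=pt('wrist',[(355,75),(355,332)],23,T);d=l[0]-l[1];print('rim',l,np.arctan2(d[1],d[0]))
print('thumb top corners',pt('wrist',[(383,234),(385,285),(400,236),(400,286)],50,T))
c,sn=np.cos(.055),np.sin(.055)
for y in(110.5,105.5,94.5):print(y,[542.8-22.5*c-y*sn,221.3-22.5*sn+y*c])
```

```text
[[603.3 230.4  50. ]
 [483.7 215.8  50. ]] [543.5 223.1  50. ] 0.12112754332884412 120.4362570307028
rim [[627.8 354.   23. ]
 [447.1 341.9  23. ]] 0.06677836103777018
thumb top corners [[534.5 333.2  50. ]
 [500.  328.7  50. ]
 [533.6 322.5  50. ]
 [499.6 318.8  50. ]]
110.5 [np.float64(514.259586281663), np.float64(330.3960346886456)]
105.5 [np.float64(514.5344476567983), np.float64(325.4035952824576)]
94.5 [np.float64(515.1391426820961), np.float64(314.42022858884405)]
```

```bash
python3 - <<'E'
from h import *
np.set_printoptions(precision=3,suppress=True)
T=np.load('T6.npy');g=cv2.imread('pics/w6.png',0)
L=cv2.createLineSegmentDetector().detect(g)[0].reshape(-1,4)
for x in L:
    n=np.hypot(x[2]-x[0],x[3]-x[1])
    if n>45 and x[[0,2]].min()>345 and abs(x[3]-x[1])>n*.9:
        for z in (23,44,50):
            p=pt('wrist',[x[:2],x[2:]],z,T);d=p[1]-p[0];d*=np.sign(d[0]);print(z,x.round(0),np.arctan2(d[1],d[0]).round(3),p.mean(0).round(1))
E
python3 -c "
import cv2;g=cv2.imread('pics/w6.png')[90:350,340:640];cv2.imwrite('pics/w6c.png',cv2.resize(g,None,fx=2.3,fy=2.3,interpolation=2))"
```

```text
23 [349.  86. 348. 289.] 0.055 [552.4 353.6  23. ]
44 [349.  86. 348. 289.] 0.055 [556.1 355.6  44. ]
50 [349.  86. 348. 289.] 0.055 [557.1 356.1  50. ]
23 [366. 206. 362. 251.] -0.009 [530.3 341.3  23. ]
44 [366. 206. 362. 251.] -0.009 [536.  344.5  44. ]
50 [366. 206. 362. 251.] -0.009 [537.6 345.3  50. ]
23 [367. 153. 363. 203.] -0.001 [564.9 343.2  23. ]
44 [367. 153. 363. 203.] -0.001 [567.4 346.2  44. ]
50 [367. 153. 363. 203.] -0.001 [568.1 347.   50. ]
23 [367. 101. 364. 152.] 0.003 [597.8 345.2  23. ]
44 [367. 101. 364. 152.] 0.003 [597.3 348.   44. ]
50 [367. 101. 364. 152.] 0.003 [597.1 348.8  50. ]
23 [354. 258. 355.  84.] 0.057 [565.3 350.3  23. ]
44 [354. 258. 355.  84.] 0.057 [567.7 352.6  44. ]
50 [354. 258. 355.  84.] 0.057 [568.4 353.2  50. ]
23 [567. 122. 549. 246.] 0.094 [563.6 211.6  23. ]
44 [567. 122. 549. 246.] 0.094 [566.2 226.6  44. ]
50 [567. 122. 549. 246.] 0.094 [567.  230.9  50. ]
23 [542. 238. 549. 191.] 0.096 [544.5 215.3  23. ]
44 [542. 238. 549. 191.] 0.096 [548.9 230.   44. ]
50 [542. 238. 549. 191.] 0.096 [550.2 234.2  50. ]
23 [550. 249. 540. 314.] 0.096 [493.4 203.7  23. ]
44 [550. 249. 540. 314.] 0.096 [502.5 219.5  44. ]
50 [550. 249. 540. 314.] 0.096 [505.1 224.   50. ]
```

View pics/w6c.png

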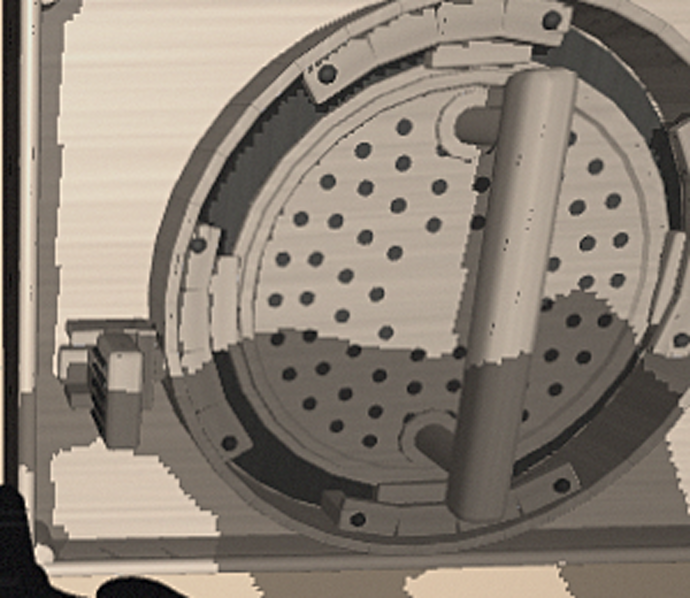

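The lugs are under the ledges, and the bar is 0.04 rad from the lid's x axis, which is within tolerance. Pushing the bolt from outside.

```bash
python3 -m jog '[[0,0,0.03,0,0,-0.02,0],[0.002,0,0.03,0,0,0,0],[0,0,0.018,0,0,0,0],[0,0,0,0,0,0,0],[0,0.01,0,0,0,0,0]]' && python3 -m jog '[[0,0.006,0,0,0,0,0],[0,0.004,0,0,0,0,0],[0,0,0,0,0,0,0]]' && python3 -m jog '[[0,0.004,0,0,0,0,0],[0,0.004,0,0,0,0,0],[0,0,0,0,0,0,0]]' && python3 -m jog '[[0,0.003,0,0,0,0,0],[0,0.003,0,0,0,0,0],[0,0,0,0,0,0,0]]'
```

```text
time_s: 17.7
eef_pos: [517.4, 363.7, 44.0]
ee_rot: [-0.0, 1.0, 0.028, 0.0]
force: [0.4, -0.1, 0.7]
grip_width: 0.002
grip_force: 0.0
time_s: 18.0
eef_pos: [517.9, 353.3, 44.2]
ee_rot: [-0.0, 1.0, 0.027, 0.001]
force: [0.0, -0.1, 0.0]
grip_width: 0.001
grip_force: 0.0
time_s: 18.3
eef_pos: [517.8, 345.6, 43.3]
ee_rot: [0.0, 1.0, 0.028, -0.0]
force: [-0.2, 0.3, -0.2]
grip_width: 0.004
grip_force: 0.0
time_s: 18.6
eef_pos: [518.1, 339.8, 43.3]
ee_rot: [0.0, 1.0, 0.028, -0.0]
force: [1.0, -0.1, -0.3]
grip_width: 0.0
grip_force: 0.0
```

```bash
for i in 1; do python3 -m jog '[[0,0.002,0,0,0,0,0],[0,0.002,0,0,0,0,0],[0,0,0,0,0,0,0]]'; done && python3 -m jog '[[0,0.002,0,0,0,0,0],[0,0.002,0,0,0,0,0],[0,0,0,0,0,0,0]]' && python3 -m jog '[[0,0.002,0,0,0,0,0],[0,0.002,0,0,0,0,0],[0,0,0,0,0,0,0]]'
```

```text
time_s: 18.9
eef_pos: [518.4, 335.8, 43.3]
ee_rot: [0.0, 1.0, 0.028, -0.0]
force: [-0.3, -0.9, -0.9]
grip_width: 0.002
grip_force: 0.1
time_s: 19.2
eef_pos: [518.5, 332.3, 43.3]
ee_rot: [-0.001, 1.0, 0.028, 0.0]
force: [-0.5, 3.6, 0.1]
grip_width: -0.004
grip_force: 2.1
time_s: 19.5
eef_pos: [518.7, 328.4, 43.4]
ee_rot: [-0.001, 1.0, 0.028, 0.0]
force: [-0.4, 6.4, -0.4]
grip_width: 0.003
grip_force: 2.6
```

```bash
python3 -m jog '[[0,0.002,0,0,0,0,0],[0,0.002,0,0,0,0,0],[0,0,0,0,0,0,0]]' && python3 -m jog '[[0,0.002,0,0,0,0,0],[0,0.002,0,0,0,0,0],[0,0,0,0,0,0,0]]'
```

```text
time_s: 19.8
eef_pos: [518.7, 327.8, 43.7]
ee_rot: [-0.004, 1.0, 0.028, 0.001]
force: [-0.5, 25.6, -4.1]
grip_width: 0.001
grip_force: 12.5
time_s: 20.1
eef_pos: [518.7, 327.3, 43.9]
ee_rot: [-0.007, 1.0, 0.028, 0.002]
force: [-0.8, 46.6, -8.3]
grip_width: 0.001
grip_force: 22.5
```

Bolt blocked after about 7 mm of travel, so the lug is not quite home. I'll check the bar angle in the picture taken while pushing.

```bash
python3 -m jog '[[0,-0.01,0,0,0,0,0],[0,-0.02,0,0,0,0,0],[0,-0.01,0,0,0,0,0]]'
python3 - <<'E'
from h import *
np.set_printoptions(precision=3,suppress=True)
T=np.load('T5.npy');g=cv2.imread('pics/w5.png',0)
L=cv2.createLineSegmentDetector().detect(g)[0].reshape(-1,4)
for x in L:
    n=np.hypot(x[2]-x[0],x[3]-x[1])
    if n>30 and x[[0,2]].min()>285 and x[[0,2]].max()<345 and abs(x[3]-x[1])>n*.9:
        for z in (44,50):
            p=pt('wrist',[x[:2],x[2:]],z,T);d=p[1]-p[0];d*=np.sign(d[0]);print(z,x.round(0),np.arctan2(d[1],d[0]).round(3),p.mean(0).round(1))
E
```

```text
time_s: 20.4
eef_pos: [516.9, 360.7, 43.3]
ee_rot: [0.0, 1.0, 0.028, 0.0]
force: [-0.1, -0.5, -0.2]
grip_width: -0.002
grip_force: 0.0
44 [296. 342. 292. 374.] -0.062 [579.3 229.5  44. ]
50 [296. 342. 292. 374.] -0.062 [583.8 229.1  50. ]
44 [339. 334. 340. 292.] 0.049 [602.6 210.7  44. ]
50 [339. 334. 340. 292.] 0.049 [605.9 211.2  50. ]
44 [345. 381. 340. 334.] 0.149 [580.5 208.1  44. ]
50 [345. 381. 340. 334.] 0.149 [585.  208.7  50. ]
44 [294. 309. 296. 342.] 0.058 [595.7 229.4  44. ]
50 [294. 309. 296. 342.] 0.058 [599.5 229.   50. ]
44 [285. 339. 292. 292.] -0.112 [600.4 232.3  44. ]
50 [285. 339. 292. 292.] -0.112 [603.9 231.8  50. ]
44 [301. 409. 298. 373.] 0.091 [561.4 226.8  44. ]
50 [301. 409. 298. 373.] 0.091 [566.7 226.5  50. ]
44 [327. 412. 325. 378.] 0.096 [559.9 214.2  44. ]
50 [327. 412. 325. 378.] 0.096 [565.3 214.6  50. ]
44 [299. 363. 303. 409.] 0.097 [564.1 226.   44. ]
50 [299. 363. 303. 409.] 0.097 [569.3 225.7  50. ]
44 [329. 356. 332. 406.] 0.102 [567.8 212.8  44. ]
50 [329. 356. 332. 406.] 0.102 [572.8 213.2  50. ]
```

With 30 N at the far end, the bar stood at 0.097 rad. The one-sided push had shifted the plate about 2–3 mm sideways, so the far lug met its stop early. Pushing the opposite (near) end of the bar toward +y should complete the turn and re-centre the plate.

```bash
python3 -m jog '[[0,0,-0.03,0,0,0,0],[0,0,-0.03,0,0,0,0.01],[-0.01,0.03,0,0,0,0,0.03],[-0.015,0.045,0,0,0,0,0.03],[-0.012,0.045,0,0,0,0,0.03]]' && python3 -m jog '[[0,0.023,0,0,0,-0.02,0.03],[0,0,0,0,0,0,0.03],[0,0,0,0,0,0,0.03]]'
python3 - <<'E'
from h import *
T=pose();s=sense();print(s['time_s'],np.arctan2(T[1,0],T[0,0]),s['force'],s['joints'])
im=eyes.capture('wrist');cv2.imwrite('pics/w7.png',im[:,:,::-1]);np.save('T7.npy',T)
g=im[:,:,1].copy()
L=cv2.createLineSegmentDetector().detect(g)[0].reshape(-1,4)
for x in L:
    n=np.hypot(x[2]-x[0],x[3]-x[1])
    p=pt('wrist',[x[:2],x[2:]],47,T);d=p[1]-p[0];d*=np.sign(d[0]);a=np.arctan2(d[1],d[0])
    if n>35 and abs(a)<.3 and abs(p[:,1]-222).max()<20: print(x.round(0),a.round(3),p.round(1).tolist())
E
```

```text
time_s: 20.9
eef_pos: [485.8, 236.5, 103.3]
ee_rot: [0.0, 1.0, 0.029, 0.0]
force: [1.9, -0.8, 0.5]
grip_width: 0.356
grip_force: 0.0
time_s: 21.2
eef_pos: [488.3, 214.9, 103.5]
ee_rot: [0.0, 0.999, 0.037, 0.0]
force: [-0.2, 1.5, 0.3]
grip_width: 0.351
grip_force: 0.0
21.2 0.0745834859292232 [-0.24867354  1.47016491  0.31817616] [ 1.94834797e-01  4.81480802e-01  1.64405675e+00 -1.23982096e-04
  1.01574246e+00  1.69111297e+00]
[288. 317. 281. 371.] -0.075 [[455.8, 231.5, 47.0], [415.2, 234.5, 47.0]]
[307.  51. 309. 222.] 0.075 [[604.3, 228.9, 47.0], [517.6, 222.4, 47.0]]
[271. 340. 281. 292.] -0.147 [[438.2, 241.8, 47.0], [472.8, 236.7, 47.0]]
[329. 273. 327.  47.] 0.088 [[487.1, 208.7, 47.0], [606.7, 219.2, 47.0]]
[309. 222. 310. 278.] 0.079 [[517.7, 222.1, 47.0], [483.0, 219.4, 47.0]]
[306. 198. 305. 142.] 0.085 [[531.1, 224.8, 47.0], [561.0, 227.4, 47.0]]
[332. 142. 332. 198.] 0.096 [[562.1, 213.1, 47.0], [532.2, 210.2, 47.0]]
```

```bash
python3 -m jog '[[0,0,0.03,0,0,0,0.03],[0,0,0.022,0,0,0,0.03],[0,0,0.01,0,0,0,0.03],[0,0,0,0,0,0,0.02],[0,0,0,0,0,0,0.02]]' && python3 -m jog '[[0,-0.002,0,0,0,0,0.02],[0,-0.002,0,0,0,0,0.02],[0,0,0,0,0,0,0.02]]' && python3 -m jog '[[0,-0.0015,0,0,0,0,0.02],[0,-0.0015,0,0,0,0,0.02],[0,0,0,0,0,0,0.02]]'
```

```text
time_s: 21.75
eef_pos: [488.5, 215.6, 42.0]
ee_rot: [-0.0, 0.999, 0.038, 0.001]
force: [0.8, 0.0, -0.2]
grip_width: 0.233
grip_force: 0.0
time_s: 22.05
eef_pos: [488.2, 219.3, 42.0]
ee_rot: [-0.0, 0.999, 0.038, 0.001]
force: [-0.1, -0.7, 1.3]
grip_width: 0.236
grip_force: 0.5
time_s: 22.35
eef_pos: [487.6, 221.9, 41.6]
ee_rot: [0.0, 0.999, 0.038, 0.0]
force: [-0.1, -4.6, 3.3]
grip_width: 0.234
grip_force: 2.3
```

```bash
python3 -m jog '[[0,-0.0015,0,0,0,0,0.02],[0,-0.0015,0,0,0,0,0.02],[0,0,0,0,0,0,0.02]]' && python3 -m jog '[[0,-0.001,0,0,0,0,0.02],[0,-0.001,0,0,0,0,0.02],[0,0,0,0,0,0,0.02]]'
```

```text
time_s: 22.65
eef_pos: [488.0, 223.4, 41.6]
ee_rot: [0.002, 0.999, 0.038, 0.0]
force: [3.5, -15.6, 3.0]
grip_width: 0.234
grip_force: 7.8
time_s: 22.95
eef_pos: [488.1, 223.8, 41.6]
ee_rot: [0.003, 0.999, 0.038, 0.0]
force: [2.9, -26.5, 4.5]
grip_width: 0.232
grip_force: 13.3
```

```bash
python3 -m jog '[[0,0.003,0,0,0,0,0.02],[0,0.002,0,0,0,0,0.022],[0,0,0,0,0,0,0.03],[0,0,-0.02,0,0,0,0.03],[0,0,-0.04,0,0,0,0.03]]' && python3 -m jog '[[0,0,0,0,0,0,0.03],[0,0,0,0,0,0,0.03]]'
cat > bar.py <<'E'
from h import *
T=pose();s=sense();print(s['time_s'],np.arctan2(T[1,0],T[0,0]),T[:3,3],s['force'])
im=eyes.capture('wrist');g=im[:,:,1].copy()
for x in cv2.createLineSegmentDetector().detect(g)[0].reshape(-1,4):
    n=np.hypot(x[2]-x[0],x[3]-x[1])
    p=pt('wrist',[x[:2],x[2:]],47,T);d=p[1]-p[0];d*=np.sign(d[0]);a=np.arctan2(d[1],d[0])
    if n>50 and abs(a)<.25 and abs(p[:,1]-222).max()<20: print(x.round(0),a.round(3),p.round(1).tolist())
E
python3 bar.py
```

```text
time_s: 23.45
eef_pos: [485.8, 222.2, 99.7]
ee_rot: [0.0, 0.999, 0.038, -0.003]
force: [-0.1, -0.1, 0.3]
grip_width: 0.352
grip_force: 0.0
time_s: 23.65
eef_pos: [487.5, 222.5, 101.6]
ee_rot: [-0.0, 0.999, 0.038, 0.0]
force: [0.9, -0.0, 0.9]
grip_width: 0.35
grip_force: 0.0
23.65 0.07617702075531725 [487.45679857 222.53688204 101.59679584] [ 0.91440386 -0.00762363  0.87892385]
[310.  84. 312. 219.] 0.079 [[588.1, 234.1, 47.0], [518.8, 228.6, 47.0]]
[309. 198. 307. 142.] 0.093 [[530.7, 231.0, 47.0], [560.4, 233.7, 47.0]]
[312. 219. 313. 272.] 0.086 [[518.8, 228.5, 47.0], [487.1, 225.8, 47.0]]
[331. 266. 330.  46.] 0.09 [[491.9, 215.3, 47.0], [606.1, 225.6, 47.0]]
[334. 141. 335. 203.] 0.107 [[562.0, 219.8, 47.0], [529.0, 216.2, 47.0]]
```

The bar is still about 0.03 rad off, because the one-sided pushes only slide the plate back and forth (now about 4 mm toward +y). I'll pinch the bar at the middle with full grip to re-centre it. Pressing down lightly should unload the ramps, and then I can turn it as a pure couple.

```bash
python3 -m jog '[[0.025,0.002,0,0,0,0,0.035],[0.03,0.003,0,0,0,0,0.035],[0,0,0.03,0,0,0,0.035],[0,0,0.026,0,0,0,0.035],[0,0,0.01,0,0,0,0.035]]' && python3 -m jog '[[0,0,0,0,0,0,0.03],[0,0,0,0,0,0,0.02],[0,0,0,0,0,0,0],[0,0,0,0,0,0,0],[0,0,0,0,0,0,0]]' 120 && python3 -m jog '[[0,0,0.002,0,0,0,0],[0,0,0.002,0,0,0,0],[0,0,0,0,0,0,0]]'
python3 - <<'E'
from h import *
s=sense();T=pose();print(s['time_s'],np.arctan2(T[1,0],T[0,0]),s['force'],s['wrist_torque'])
E
```

```text
time_s: 24.2
eef_pos: [540.7, 221.0, 31.5]
ee_rot: [0.0, 0.999, 0.038, -0.003]
force: [0.2, -0.4, -0.6]
grip_width: 0.41
grip_force: 0.0
time_s: 24.7
eef_pos: [542.9, 221.9, 36.4]
ee_rot: [-0.0, 0.999, 0.038, 0.001]
force: [-2.4, 4.4, 3.6]
grip_width: 0.135
grip_force: 117.7
time_s: 25.0
eef_pos: [543.8, 221.7, 34.2]
ee_rot: [-0.0, 0.999, 0.038, 0.002]
force: [-7.5, 0.7, 20.0]
grip_width: 0.132
grip_force: 120.1
25.0 0.07604850885514983 [-7.49179408  0.65749594 19.96548417] [0.17660339 1.03243594 0.02515015]
```

```bash
cat > st.py <<'E'
from h import *
s=sense();T=pose();print(s['time_s'],'yaw',np.arctan2(T[1,0],T[0,0]).round(4),T[:3,3].round(1),s['force'].round(1),s['wrist_torque'].round(2))
E
python3 -m jog '[[0,0,0,0,0,0.02,0],[0,0,0,0,0,0.02,0],[0,0,0,0,0,0,0]]'>/dev/null; python3 st.py; python3 -m jog '[[0,0,0,0,0,0.02,0],[0,0,0,0,0,0.02,0],[0,0,0,0,0,0,0]]' >/dev/null; python3 st.py
```

```text
25.3 yaw 0.0381 [543.6 221.7  34.3] [-7.9  1.  18.3] [0.18 1.17 1.  ]
25.6 yaw 0.0001 [542.5 221.8  34.1] [-12.3   1.4  22.3] [0.21 1.94 1.73]
```

```bash
python3 -m jog '[[0,0,0,0,0,0.02,0],[0,0,0,0,0,0,0],[0,0,0,0,0,0,0]]' >/dev/null; python3 st.py;python3 -m jog '[[0,0,-0.004,0,0,0,0],[0,0,0,0,0,0,0.02],[0,0,0,0,0,0,0.03],[0,0,0,0,0,0,0.035]]' && python3 -m jog '[[0,0,-0.03,0,0,0,0.035],[0,0,-0.04,0,0,0,0.035],[-0.02,0,0,0,0,0,0.035],[-0.03,0,0,0,0,0,0.035]]'  && python3 -m jog '[[0,0,0,0,0,0,0.035],[0,0,0,0,0,0,0.035]]' >/dev/null; python3 bar.py
```

```text
25.9 yaw -0.0185 [542.3 221.6  34. ] [-13.2   0.9  21.1] [0.11 2.01 2.2 ]
time_s: 26.3
eef_pos: [543.3, 221.1, 35.7]
ee_rot: [-0.0, 1.0, -0.013, 0.001]
force: [0.4, 1.1, 0.4]
grip_width: 0.412
grip_force: 0.0
time_s: 26.7
eef_pos: [493.7, 222.2, 106.5]
ee_rot: [-0.0, 1.0, -0.013, 0.002]
force: [-0.6, 0.5, -0.7]
grip_width: 0.409
grip_force: 0.0
26.9 -0.024430242115987502 [493.11573954 222.46452767 105.78432678] [ 1.31597667 -0.25767869 -1.06966624]
[348.  83. 348. 152.] 0.004 [[595.1, 204.7, 47.0], [561.0, 204.6, 47.0]]
[307. 208. 302. 151.] 0.048 [[530.6, 228.1, 47.0], [562.2, 229.6, 47.0]]
[299.  67. 309. 206.] 0.04 [[603.3, 229.3, 47.0], [531.9, 226.5, 47.0]]
[332. 258. 318.  60.] 0.05 [[500.0, 214.3, 47.0], [605.9, 219.6, 47.0]]
[309. 207. 314. 266.] 0.047 [[531.3, 226.6, 47.0], [495.5, 224.9, 47.0]]
[328. 151. 332. 204.] 0.053 [[561.9, 215.2, 47.0], [532.4, 213.6, 47.0]]
[310. 118. 305.  67.] 0.057 [[578.7, 224.8, 47.0], [603.2, 226.2, 47.0]]
[320. 189. 316. 137.] 0.055 [[541.1, 220.4, 47.0], [569.2, 222.0, 47.0]]
```

The bar is at 0.047 rad, home within measurement error (lid 0.055), and the plate is re-centred. Back to the bolt.

```bash
python3 -m jog '[[0.005,-0.03,-0.015,0,0,0,0.02],[0.005,-0.04,0,0,0,0,0],[0.006,-0.04,0,0,0,0,0],[0.005,-0.034,0,0,0,0,0],[0,0,0,0,0,-0.08,0]]' && python3 -m jog '[[0,0,0.03,0,0,0,0],[0,0,0.03,0,0,0,0],[0,0,0.018,0,0,0,0],[0,0,0,0,0,0,0]]' && python3 -m jog '[[0,0.01,0,0,0,0,0],[0,0.01,0,0,0,0,0],[0,0.008,0,0,0,0,0],[0,0,0,0,0,0,0]]'
```

```text
time_s: 27.45
eef_pos: [517.8, 369.3, 119.7]
ee_rot: [-0.001, 1.0, 0.03, 0.001]
force: [0.1, -0.3, -0.7]
grip_width: 0.006
grip_force: 0.0
time_s: 27.85
eef_pos: [516.7, 365.2, 39.4]
ee_rot: [0.001, 1.0, 0.028, -0.002]
force: [-0.5, 0.2, 0.5]
grip_width: -0.001
grip_force: 0.0
time_s: 28.25
eef_pos: [519.5, 336.8, 43.2]
ee_rot: [-0.0, 1.0, 0.027, 0.001]
force: [-0.5, 0.3, -0.1]
grip_width: -0.001
grip_force: 0.0
```

```bash
python3 -m jog '[[0,0.004,0,0,0,0,0],[0,0.004,0,0,0,0,0],[0,0,0,0,0,0,0]]' && python3 -m jog '[[0,0.002,0,0,0,0,0],[0,0.002,0,0,0,0,0],[0,0,0,0,0,0,0]]' && python3 -m jog '[[0,0.002,0,0,0,0,0],[0,0.002,0,0,0,0,0],[0,0,0,0,0,0,0]]'
```

```text
time_s: 28.55
eef_pos: [519.3, 329.7, 42.4]
ee_rot: [0.0, 1.0, 0.028, 0.0]
force: [-0.4, -1.1, -0.7]
grip_width: 0.001
grip_force: 0.0
time_s: 28.85
eef_pos: [519.3, 328.3, 42.5]
ee_rot: [-0.002, 1.0, 0.028, 0.001]
force: [-0.3, 13.7, -2.3]
grip_width: 0.0
grip_force: 6.4
time_s: 29.15
eef_pos: [519.2, 327.7, 42.8]
ee_rot: [-0.005, 1.0, 0.028, 0.002]
force: [-0.3, 32.1, -5.3]
grip_width: 0.0
grip_force: 16.4
```

Blocked at the same spot (TCP y ≈ 327.7). I'll use the last close look on the bolt and lug.

```bash
python3 -m jog '[[0,-0.02,0,0,0,0,0],[0,-0.02,0,0,0,0,0],[0,0,-0.03,0,0,0,0],[-0.03,0,-0.03,0,0,0,0],[0,0,0,0,0,0,0]]' >/dev/null&& python3 -m jog '[[0,0,0,0,0,0,0],[0,0,0,0,0,0,0]]'
python3 - <<'E'
from h import *
T=pose();im=eyes.capture('wrist');np.save('T8.npy',T);cv2.imwrite('pics/w8.png',im[:,:,::-1])
print(T.round(2))
c=np.array([542.8,221.3]);a=.055;Rz=np.array([[np.cos(a),-np.sin(a)],[np.sin(a),np.cos(a)]])
def W(x,y,z):return [*(c+Rz@[x,y]),z]
u=px('wrist',[W(-22.5,105.5,50),W(0,80,17),W(-22.5,85,20)],T);print(u.round(0))
x0,y0=int(u[:,0].mean())-110,max(0,int(u[:,1].mean())-75)
cv2.imwrite('pics/w8c.png',cv2.resize(im[y0:y0+150,x0:x0+200,::-1],None,fx=4,fy=4,interpolation=cv2.INTER_CUBIC));print(x0,y0)
E
```

```text
time_s: 29.85
eef_pos: [487.6, 360.0, 101.4]
ee_rot: [0.0, 1.0, 0.028, -0.001]
force: [-0.3, -0.3, -0.5]
grip_width: -0.005
grip_force: 0.0
[[ 1.0000e+00  6.0000e-02 -0.0000e+00  4.8756e+02]
 [ 6.0000e-02 -1.0000e+00 -0.0000e+00  3.6003e+02]
 [-0.0000e+00  0.0000e+00 -1.0000e+00  1.0137e+02]
 [ 0.0000e+00  0.0000e+00  0.0000e+00  1.0000e+00]]
[[383. 232.]
 [416. 184.]
 [406. 219.]]
291 136
```

View pics/w8c.png

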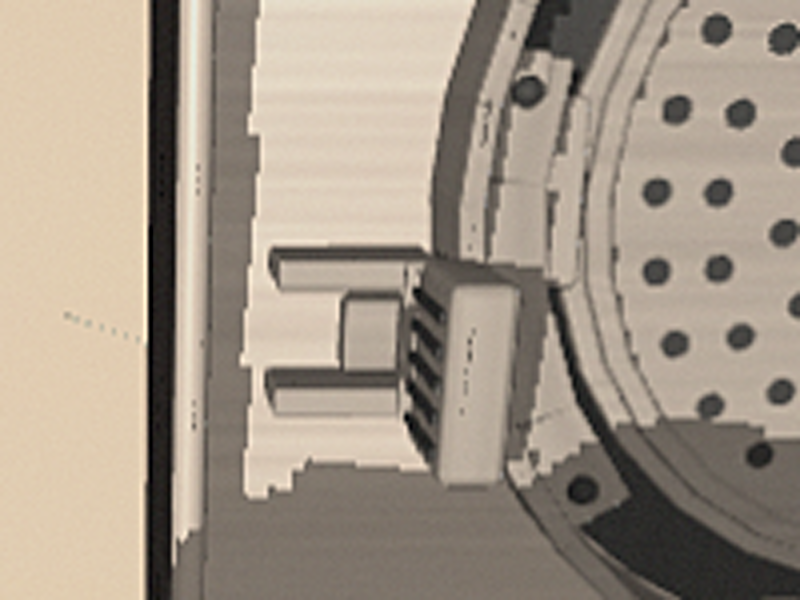

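The thumb's top face now spans crop x 445–518, y 283–485, sitting right above the collar wall. It has moved in a long way from where it was drawn out, so I'll compute the travel.

Run:
```python
from h import *
np.set_printoptions(precision=1,suppress=True)
c=np.array([542.8,221.3]);a=.055;Rz=np.array([[np.cos(a),-np.sin(a)],[np.sin(a),np.cos(a)]])
f=lambda uv,z,T:(pt('wrist',uv,z,T)[:,:2]-c)@Rz
T=np.load('T8.npy');uv=np.array([(453,285),(442,484),(518,288),(503,486)])/4+[291,136]
print('now',f(uv,50,T),f(uv,50,T).mean(0))
T=np.load('T6.npy');uv=np.array([(105,350),(108,403),(142,352),(140,446),(108,446)])/2.3+[340,90]
print('before',f(uv,50,T))
T=np.load('T8.npy');print('lug lower corner, outer edge',f(np.array([(548,275),(578,283),(585,100)])/4+[291,136],17,T))
```

```text
now [[ -8.3  94.6]
 [-37.2  94. ]
 [ -8.7  85.7]
 [-37.5  85.2]] [-22.9  89.9]
before [[ -7.5 110.3]
 [-23.  108.9]
 [ -8.3 100.2]
 [-36.3  99.3]
 [-36.1 108.3]]
lug lower corner, outer edge [[-13.6  70.9]
 [-14.9  65.9]
 [ 13.9  67.8]]
```

The thumb stands at lid y = 89.9 mm (fully in is 89.5), so the bolt has travelled its full 16 mm. The lug is centred at lid x ≈ −0.5 mm, so the plate is home. The robot is clear, so I'm handing in.

```bash
python3 -m jog '[[0,0,-0.03,0,0,0,0],[0,0,0,0,0,0,0],[0,0,0,0,0,0,0],[0,0,0,0,0,0,0]]'; python3 -c "
from rig import finish_job;print(finish_job())"
```

```text
time_s: 30.3
eef_pos: [487.2, 359.9, 131.0]
ee_rot: [0.0, 1.0, 0.028, -0.001]
force: [-0.1, -0.3, 0.3]
grip_width: -0.003
grip_force: 0.0
the job is handed in; nothing more can be done
None
```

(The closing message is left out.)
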